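Change over the clamps on a tile being carved

TASK

One of the two locking clamps on the carving board holds the clay tile, and the place under its foot has to be carved next. Press down the handle of the other, open clamp until it locks over centre on the tile, and only then flick down the release tab of the first clamp so that it springs open, and swing that clamp aside on its stud until its rubber foot is clear of the tile altogether, seen from above. The tile must stay held and must not shift, and leave the cup beside the board where it stands.

Things in the scene. Friction and masses are not known exactly. Their poses are not given: they have to be found in the camera images.
- carving_board: Plywood carving board screwed to the table, 310 x 420 x 15 mm (x by y), with a 26 x 380 x 18 mm wooden fence along its far edge; origin at the centre of its underside, x towards the fence. Both clamps stand on its near side, 100 mm before its centre, about 210 mm apart
- tile: Buff biscuit-fired clay frieze tile, 140 x 280 x 16 mm (x by y), about 0.95 kg, lying loose on the board before the fence, with a band of relief along its middle; origin at the centre of its underside, x towards the fence, y along its length. It is held only by the clamps
- tile_end (a point): Point on the top of the tile at the middle of its +y end
- clamp_a: Clamp A, which starts locked on the tile (it may be the left or the right one): its round steel flange, 52 mm wide, 5 mm high, screwed to the board; origin under its centre. The 26 mm wide steel body swivels on it about the upright stud with stiff friction (0.35 N m) and stays where it is left. The jaw reaches forward from the stud, the handle runs backward over the body to the robot's side
- clamp_a_stud (a point): Clamp A: centre of the flange's top, on the swivel axis. Seen from above, the line from here to the pad is the clamp's forward direction
- clamp_a_pad (a point): Clamp A: centre of the underside of the round black rubber foot, 20 mm across, at the jaw's front end; 115 mm in front of the stud when locked; about 23 mm above the tile when open
- clamp_a_grip (a point): Clamp A: where the handle is pressed: top of its ribbed rear part, 17 mm before its end. Handle: steel channel 26 mm wide, 140 long, 18 deep. Locked: 82 mm behind the stud, 69 above the stud point. Open: handle up at 36 degrees, 63 behind and 135 above. Pressed down and a little backward with 3 to 10 N it goes over centre onto its stop and stays
- clamp_a_tab (a point): Clamp A: top of the release lever's tab, a dark steel flap 20 mm wide reaching 65 mm out behind the handle's end; this point is 60 mm behind the pressing place. On a locked clamp, pressing it down 15 to 20 mm (2 to 8 N; 30 mm possible) prises the link back over centre and the handle rises part-way; once the finger is lifted it springs up by 66 mm and the jaw opens
- clamp_a_link (a joint): Clamp A: angle of the toggle link to the handle, rad. 0 (+-0.05) = locked, past centre and on its stop; 0.11 = dead centre; 1.07 = fully open
- clamp_a_swivel (a joint): Clamp A: swivel angle, rad, counter-clockwise from above; 0 = pointing straight at the board's back fence; stops at +-1.3
- clamp_a_foot: Clamp A: the rubber foot with its sprung spindle, 20 mm across; origin at the centre of its underside. Presses on the tile with about 10 N when locked
- clamp_b: Clamp B, which starts open, its foot hanging over the tile: its round steel flange, 52 mm wide, 5 mm high, screwed to the board; origin under its centre. The 26 mm wide steel body swivels on it about the upright stud with stiff friction (0.35 N m) and stays where it is left. The jaw reaches forward from the stud, the handle runs backward over the body to the robot's side
- clamp_b_stud (a point): Clamp B: centre of the flange's top, on the swivel axis. Seen from above, the line from here to the pad is the clamp's forward direction
- clamp_b_pad (a point): Clamp B: centre of the underside of the round black rubber foot, 20 mm across, at the jaw's front end; 115 mm in front of the stud when locked; about 23 mm above the tile when open
- clamp_b_grip (a point): Clamp B: where the handle is pressed: top of its ribbed rear part, 17 mm before its end. Handle: steel channel 26 mm wide, 140 long, 18 deep. Locked: 82 mm behind the stud, 69 above the stud point. Open: handle up at 36 degrees, 63 behind and 135 above. Pressed down and a little backward with 3 to 10 N it goes over centre onto its stop and stays
- clamp_b_tab (a point): Clamp B: top of the release lever's tab, a dark steel flap 20 mm wide reaching 65 mm out behind the handle's end; this point is 60 mm behind the pressing place. On a locked clamp, pressing it down 15 to 20 mm (2 to 8 N; 30 mm possible) prises the link back over centre and the handle rises part-way; once the finger is lifted it springs up by 66 mm and the jaw opens
- clamp_b_link (a joint): Clamp B: angle of the toggle link to the handle, rad. 0 (+-0.05) = locked, past centre and on its stop; 0.11 = dead centre; 1.07 = fully open
- clamp_b_swivel (a joint): Clamp B: swivel angle, rad, counter-clockwise from above; 0 = pointing straight at the board's back fence; stops at +-1.3
- clamp_b_foot: Clamp B: the rubber foot with its sprung spindle, 20 mm across; origin at the centre of its underside. Presses on the tile with about 10 N when locked
- cup: Small biscuit-fired cup, 67 mm across, 61 mm high, standing to the left of the board; origin at the centre of its underside
There are look-alikes about, which are no part of the job. Leave any green or orange look-alike of the cup alone.

How it is judged:
By the outcome, as a careful person would: the job done as asked, in the order asked, and still so for the second after the job is handed in, with the robot touching nothing.
It also fails if it takes over 42 s, if anything falls off the work surface, if the arm or the gripper's body presses on something with over 40 N, if the wrist force passes 120 N, or if a joint passes its speed limit or range.

ROBOT

A 6-joint arm with a two-finger parallel gripper is mounted at the origin on a cart in front of the work surface, level with it; the furniture and walls round the work are solid. World frame = base frame: x ahead of the robot, y to its left, z up, the work surface at z = 0. Lengths are in mm, angles in rad, forces in N, time in s.
With the tool pointing down it reaches from about 375 to 925 mm from the base axis. Payload 5.7 kg.
Tool frame: the origin (TCP) lies at the centre of the arm's flange, where the gripper is bolted on; the fingertips stand 173 mm ahead of it and the grasp point (between the pads) lies 155 mm ahead of it; z points along the fingers, y is the direction in which the jaws open and shut (so a half turn about z gives the same grasp; the last joint's range is limited). The gripper opens to 85 mm and grips with 20 to 120 N. Pads are 22 mm wide; open, the fingers measure 114 mm over their backs; the gripper's body (76 mm by 85 mm) begins 54 mm behind the grasp point. The pads swing forward as they close: fully open they stand 13 mm farther back than shut.
Start: joints at [1.039, 0.359, 1.51, -0, 1.272, -0.115], TCP at [242.901, 548.621, 404.667] pointing down, gripper open.
Joint ranges: [-2.97, 2.97], [-1.01, 2.36], [0.21, 2.38], [-0.96, 4.11], [0.2, 2.71], [-2.98, 2.98]. Speed limits (rad/s): [2.39, 2.39, 3.14, 3.14, 3.14, 3.14].

INTERFACE

Orientations are given as a unit quaternion [x, y, z, w].
In Python, from workcell import status, viewer, ctrl, spotter gives the robot as it stands.
- The arm moves only by the shell command python3 -m inch 'ROWS' [OPENING]. ROWS is a JSON object of lists of equal length, an entry for each row: "offset": the shift along the world's x, y, z in m, a list of three; "rot": the turn, a rotation vector about the world's x, y, z in degrees, a list of three. A call has 1 to 10 rows; each row is the pose to reach, as a shift and turn from the pose commanded when the call began; what a row does not reach only later rows make up. A row lasts 1/10 s, in which the tool goes at most 50 mm and 8.59 degrees, less where a joint would pass 70% of its speed; a pose out of reach is approached as far as the arm can. A call with a gripper value outside its range is refused whole. OPENING is the closure, from 0 (fully open) to 1 (shut), set as the call begins (- or left out, the last holds). The fingers move at their own pace and stop on an object; the grip force is fixed at half the most. Time passes only in rows, so rows that repeat a pose let the fingers close. It gives the time, the measured TCP pose, the force and the opening at its end, in the units of the state.
- status.sense(): the state, without advancing time (a new reading comes with each control period).
- viewer.snapshot(name): name is "scene" or "side" or "wrist"; returns a dict with "img" (384x512x3 uint8, red, green, blue), "vertical_fov" (degrees; the focal length in pixels is half the picture's height over the tangent of half this angle, whatever the lens; pixels are square), "cx", "cy" (the principal point, pixels), "rvec" (rotation vector, rad) and "tvec" (3), from world to camera coordinates, as OpenCV has them; the wrist camera has in their place "mount" (4x4, takes a point from camera to tool coordinates, whose origin is the TCP and whose axes are the flange's). Camera axes: x right, y down, z forward; pixel columns grow to the right and rows downward; lengths in mm; the calibration is good to about 2 mm. A picture is of the moment at which its call begins: read the wrist's pose just before it. There is no depth.
- ctrl.finish_job(): hands the job in, once; it reports no verdict.
Trained networks look in the newest picture that a camera, given by its name, has taken for a name from the list of things; names that differ only in an ending like _2 or _b are one class to them, and where a whole thing is asked for, a point or a joint stands for the part that bears it (a point fixed in the world has none). Each returns a list of dicts, best first, with "p" (0 to 1); they miss things now and then, are a little off and sometimes report something else, mostly with a low value. They report only what shows in the picture. A call takes as long as a camera call. They do not tell look-alikes from the thing itself.
- spotter.recognise(camera, target): "bbox" ([left, top, width, height] in pixels, round what is visible of it).
- spotter.trace(camera, target): "region" (384x512 bool, what is visible of it) and "bbox" ([left, top, width, height] in pixels, round what is visible of it).
The state is a dict: "t": time; "joints": joint angles; "qvel": joint speeds; "tau": joint torques, N m; "tcp_pos": TCP position; "tcp_rot": TCP orientation; "ft_force": force on the tool from outside, world axes, zero at the start; "ft_torque": the same for the moment, N m; "opening": opening from 0.0 (shut) to 1.0 (fully open).
Only numpy, scipy, OpenCV 4.12 (cv2) and the standard library are available. Lean on these libraries where they do the work, as an engineer would, in place of code of your own. Each camera call takes 0.05 s, during which the arm holds its last target. There are 200 camera calls.

## Working session

There is one attempt and no reset: what is moved stays moved. The work goes in short steps, Python scripts to look and compute and a shell command to move; the robot and the scene stay as the last step left them, time stands still between calls to the robot, and variables do not carry over. Pictures are saved under pics/ and viewed, about 8 in all and at most 12, crops included, and the job is handed in when it is done.

```bash
mkdir -p pics; cat > h.py <<'E'
import numpy as np, cv2
from workcell import status, viewer, ctrl, spotter
from scipy.spatial.transform import Rotation as R
def cam(name):
    s=status.sense(); d=viewer.snapshot(name)
    f=d["img"].shape[0]/2/np.tan(np.radians(d["vertical_fov"])/2)
    K=np.array([[f,0,d["cx"]],[0,f,d["cy"]],[0,0,1]])
    if "mount" in d:
        T=np.eye(4);T[:3,:3]=R.from_quat(s["tcp_rot"]).as_matrix();T[:3,3]=s["tcp_pos"]
        W=T@np.array(d["mount"]); M=np.linalg.inv(W)
    else:
        M=np.eye(4);M[:3,:3]=R.from_rotvec(np.ravel(d["rvec"])).as_matrix();M[:3,3]=np.ravel(d["tvec"])
    return d["img"],K,M
def save(img,n,k=1.5): cv2.imwrite("pics/"+n,cv2.resize(img[:,:,::-1],None,fx=k,fy=k))
def onz(K,M,uv,z):
    C=-M[:3,:3].T@M[:3,3]; r=M[:3,:3].T@np.linalg.inv(K)@[uv[0],uv[1],1]
    return C+r*(z-C[2])/r[2]
def proj(K,M,p):
    q=K@(M[:3,:3]@np.array(p)+M[:3,3]); return q[:2]/q[2]
def tri(v):
    A=[];b=[]
    for K,M,uv in v:
        P=K@M[:3]
        for i in (0,1): 
            r=uv[i]*P[2]-P[i];A.append(r[:3]);b.append(-r[3])
    x,res,_,_=np.linalg.lstsq(np.array(A),np.array(b),rcond=None); return x
E
python3 - <<'E'
from h import *
ims=[]
for c in("scene","side"):
    im,K,M=cam(c); save(im,c+"0.png"); print(c,"campos",-M[:3,:3].T@M[:3,3])
    for t in("carving_board","tile","tile_end","clamp_a","clamp_a_stud","clamp_a_pad","clamp_a_grip","clamp_a_tab","cup"):
        print(t,[(np.round(r["bbox"]).astype(int).tolist(),round(r["p"],2)) for r in spotter.recognise(c,t)[:4]])
E
```

```text
scene campos [ 372.42054235 -478.59803098  721.40929227]
carving_board [([214, 183, 217, 201], 0.87)]
tile [([270, 200, 127, 116], 0.66)]
tile_end [([279, 201, 118, 110], 0.58)]
clamp_a [([236, 270, 124, 86], 0.83), ([188, 207, 110, 61], 0.75)]
clamp_a_stud [([240, 268, 122, 91], 0.58)]
clamp_a_pad [([239, 270, 122, 87], 0.6)]
clamp_a_grip [([236, 288, 103, 73], 0.93)]
clamp_a_tab [([236, 332, 34, 27], 0.98), ([279, 200, 118, 114], 0.56)]
cup [([255, 150, 28, 29], 0.9), ([230, 163, 22, 31], 0.89), ([222, 144, 23, 24], 0.81), ([187, 141, 21, 26], 0.77)]
side campos [ 609.58467471 1099.92782403  484.04636765]
carving_board [([172, 174, 138, 66], 0.66), ([246, 156, 73, 19], 0.31)]
tile [([185, 176, 63, 48], 0.59)]
tile_end [([186, 174, 65, 47], 0.77)]
clamp_a [([221, 156, 97, 30], 0.95), ([226, 137, 107, 77], 0.89), ([272, 261, 36, 45], 0.42)]
clamp_a_stud [([220, 153, 100, 34], 0.83), ([296, 134, 39, 43], 0.52)]
clamp_a_pad []
clamp_a_grip []
clamp_a_tab [([273, 258, 37, 47], 0.51), ([276, 161, 47, 9], 0.36)]
cup [([232, 222, 34, 36], 0.8), ([276, 259, 33, 46], 0.71), ([217, 241, 39, 50], 0.6), ([184, 228, 32, 36], 0.59)]
```

View pics/scene0.png

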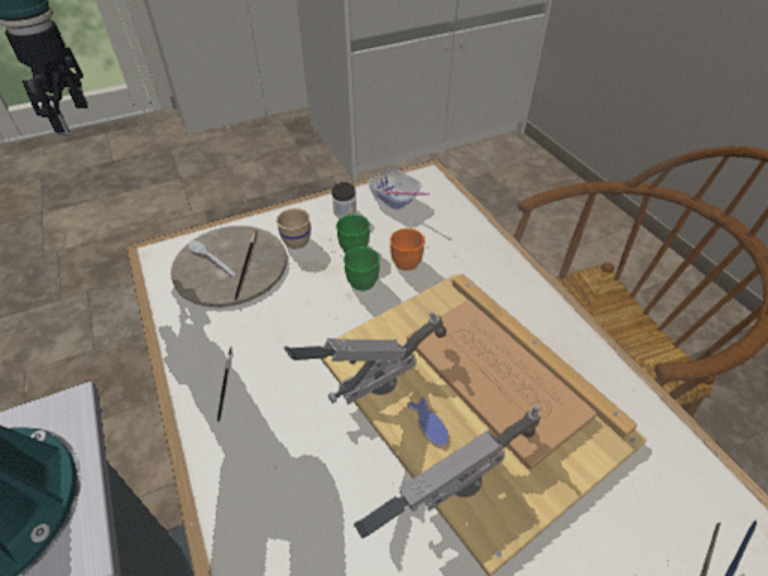

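View pics/side0.png

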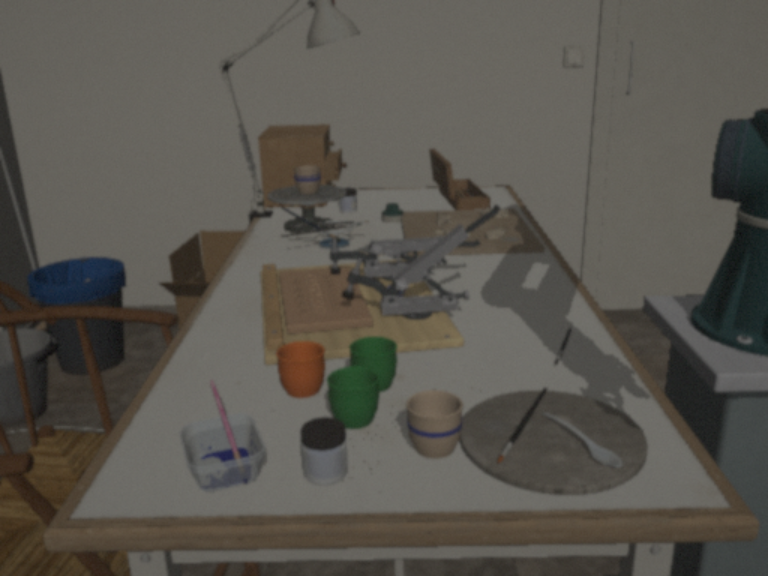

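The scene shows the left clamp open: its handle is raised, with the tab at about (300,350) and the foot at about (437,325). The right clamp is locked, with its tab at about (375,520) and its foot at about (533,415). The beige cup is at (295,228). So A is the right clamp and B the left.

```bash
python3 - <<'E'
from h import *
im,K,M=cam("scene")
for n,uv,z in [("near-right",(493,573),15),("far-right",(645,437),15),("far-left",(455,277),15),("A foot",(533,412),45),("B foot",(438,325),60),("A tab end",(362,530),90),("B tab end",(288,350),165),("A flange",(468,488),20),("B flange",(405,383),20)]:
    print(n,onz(K,M,np.array(uv)/1.5,z).round())
im2,K2,M2=cam("side")
print("B tab end tri",tri([(K,M,np.array((288,350))/1.5),(K2,M2,np.array((496,208))/1.5)]).round())
from workcell import status; print(status.sense())
k,m=K,M
cv2.imwrite("pics/crop.png",cv2.resize(im[200:384,180:440,::-1],None,fx=3,fy=3,interpolation=cv2.INTER_CUBIC))
E
```

```text
near-right [ 575. -363.   15.]
far-right [ 874. -306.   15.]
far-left [794.  92.  15.]
A foot [ 737. -215.   45.]
B foot [687. -26.  60.]
A tab end [ 443. -274.   90.]
B tab end [439. -50. 165.]
A flange [ 602. -262.   20.]
B flange [601. -78.  20.]
B tab end tri [437. -68. 188.]
{'t': 1.1, 'joints': array([ 1.03891331e+00,  3.58805955e-01,  1.51040681e+00, -1.13616292e-05,
        1.27250247e+00, -1.15085635e-01]), 'qvel': array([-3.19495544e-04,  8.96624159e-04, -1.29954076e-03, -4.96083016e-04,
        4.82311526e-04,  7.43137108e-05]), 'tau': array([-3.93975015e-04, -5.27596772e+01, -2.79051930e+01, -2.36593078e-04,
        1.66776539e-03,  3.61824362e-06]), 'tcp_pos': array([242.89391468, 548.62057796, 404.66062893]), 'tcp_rot': array([ 2.06891869e-01,  9.78363813e-01, -5.98339505e-05, -1.43331059e-05]), 'ft_force': array([0.35225783, 0.71665953, 0.00526578]), 'ft_torque': array([-0.06799044,  0.0114518 ,  0.05227063]), 'opening': 1.0021595636803686}
```

View pics/crop.png

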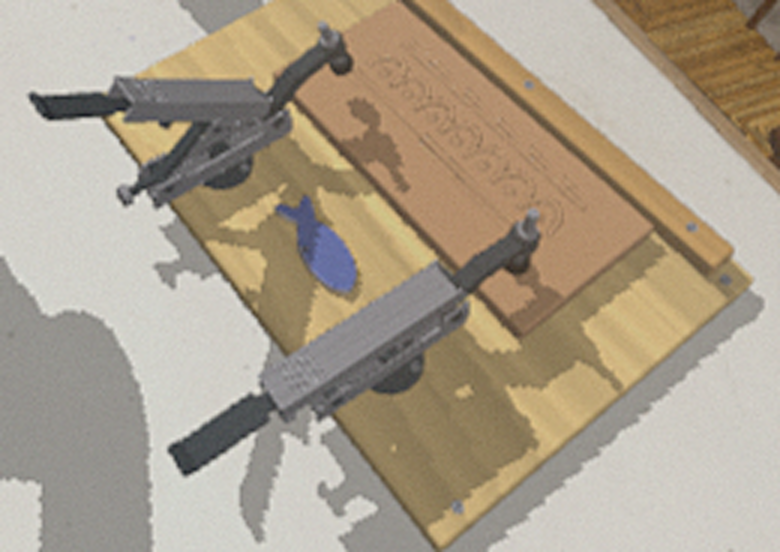

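```bash
python3 -m inch '{"offset":[[0.02,-0.045,0],[0.04,-0.09,0],[0.06,-0.135,0.01],[0.08,-0.18,0.02],[0.1,-0.225,0.03],[0.12,-0.27,0.04],[0.14,-0.315,0.05],[0.15,-0.36,0.06],[0.16,-0.405,0.07],[0.17,-0.45,0.07]],"rot":[[0,0,0],[0,0,0],[0,0,0],[0,0,0],[0,0,0],[0,0,0],[0,0,0],[0,0,0],[0,0,0],[0,0,0]]}' 1
python3 -m inch '{"offset":[[0.01,-0.045,0],[0.02,-0.09,0],[0.03,-0.135,0],[0.04,-0.18,0],[0.05,-0.225,0],[0.05,-0.225,0],[0.05,-0.225,0]],"rot":[[0,0,6],[0,0,12],[0,0,18],[0,0,24],[0,0,30],[0,0,35],[0,0,35]]}'
python3 - <<'E'
from h import *
im,K,M=cam("wrist"); save(im,"w0.png"); print(status.sense()["tcp_pos"],status.sense()["t"],-M[:3,:3].T@M[:3,3])
for t in("clamp_a","clamp_a_tab","clamp_a_grip","clamp_a_pad","clamp_a_stud","tile","carving_board"):
    print(t,[(np.round(r["bbox"]).astype(int).tolist(),round(r["p"],2)) for r in spotter.recognise("wrist",t)[:4]])
E
```

```text
t: 2.1
tcp_pos: [413.4, 96.8, 476.3]
tcp_rot: [0.207, 0.978, 0.0, 0.002]
ft_force: [0.7, -0.0, -0.2]
opening: 0.002
t: 2.8
tcp_pos: [463.0, -127.7, 474.5]
tcp_rot: [-0.096, 0.995, 0.0, -0.0]
ft_force: [0.2, 0.9, 0.6]
opening: -0.002
[ 462.73241012 -126.71596809  474.49791161] 2.85 [ 384.46811697 -144.27973274  445.58560101]
clamp_a [([116, 114, 56, 203], 0.96), ([275, 166, 72, 137], 0.9)]
clamp_a_tab [([116, 114, 36, 179], 0.63), ([119, 115, 26, 62], 0.56)]
clamp_a_grip [([116, 114, 37, 180], 0.61), ([305, 169, 39, 59], 0.16)]
clamp_a_pad [([118, 114, 53, 200], 0.74)]
clamp_a_stud [([116, 114, 53, 201], 0.64)]
tile [([121, 285, 198, 87], 0.62)]
carving_board []
```

View pics/w0.png

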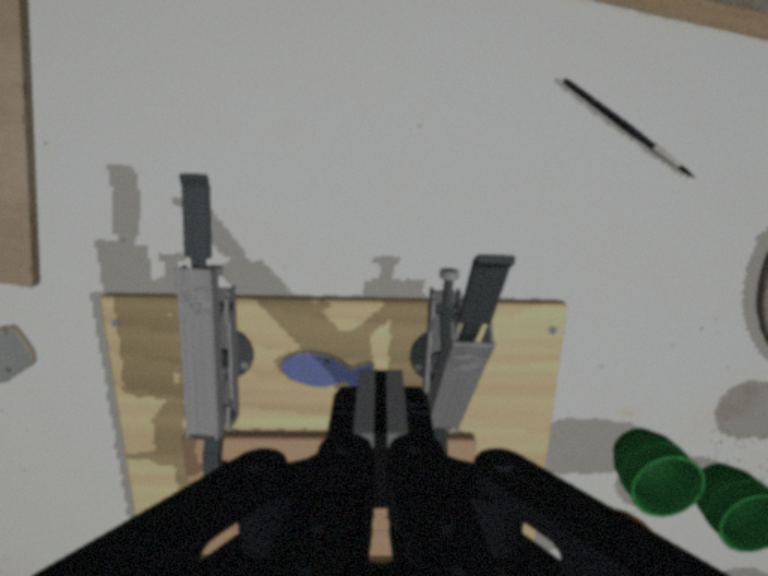

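The wrist view shows A locked: tab end (194,177), handle end (198,268). B is open: tab end (494,260), handle end (466,343). The near board corners are (103,295) and (564,300).

```bash
python3 - <<'E'
from h import *
im,K,M=cam("wrist"); P=lambda uv,z: onz(K,M,np.array(uv)/1.5,z)[:2]
a=P((103,295),15);b=P((564,300),15); v=(b-a)/np.linalg.norm(b-a); f=np.array([v[1],-v[0]])
print("corners",a.round(),b.round(),np.linalg.norm(b-a),"yaw",np.degrees(np.arctan2(f[1],f[0])))
mid=(a+b)/2; S={c:mid+f*55+s*105*v for c,s in(("A",-1),("B",1))}; print("studs",S)
ends=dict(A=[("tab",(194,177),90),("hend",(198,268),89),("hfront",(203,435),89)],B=[("tab",(494,260),190),("hend",(466,343),162)])
for c in ends:
  for n,uv,z in ends[c]:
    p=P(uv,z); d=p-S[c]; print(c,n,p.round(),"dist",np.linalg.norm(d).round(),"dir(back)",np.degrees(np.arctan2(-d[1],-d[0])).round(1))
im,K,M=cam("scene")
for c,uv,z in(("A",(352.7,287.7),33),("B",(293.7,221),56)):
    p=onz(K,M,uv,z)[:2]; d=p-S[c]; print(c,"foot",p.round(),np.linalg.norm(d),np.degrees(np.arctan2(d[1],d[0])))
for c,uv in(("A",(312,325)),("B",(256,255))): print("flange",c,onz(K,M,uv,17).round())
E
```

```text
corners [ 571. -358.] [496.  47.] 412.44242849530684 yaw 10.480957632068
studs {'A': array([ 606.56537085, -248.78936358]), 'B': array([568.36453782, -42.29312546])}
A tab [ 440. -262.] dist 167.0 dir(back) 4.4
A hend [ 505. -254.] dist 102.0 dir(back) 2.9
A hfront [ 645. -238.] dist 40.0 dir(back) -164.6
B tab [437. -72.] dist 135.0 dir(back) 12.7
B hend [496. -67.] dist 77.0 dir(back) 19.1
A foot [ 719. -234.] 113.64836386266742 7.569286687172605
B foot [686. -37.] 117.45902909036383 2.6690870814353893
flange A [ 603. -261.   17.]
flange B [573. -62.  17.]
```

```bash
python3 -m inch '{"offset":[[0.02,0.03,-0.02],[0.045,0.063,-0.04],[0.045,0.063,-0.08],[0.045,0.063,-0.11],[0.045,0.063,-0.125],[0.045,0.063,-0.125]],"rot":[[0,0,0],[0,0,-1],[0,0,-2],[0,0,-3],[0,0,-3],[0,0,-3]]}'
python3 - <<'E'
from h import *
im,K,M=cam("scene"); cv2.imwrite("pics/c2.png",cv2.resize(im[150:384,150:440,::-1],None,fx=2.5,fy=2.5))
E
```

```text
t: 3.9
tcp_pos: [506.9, -62.8, 347.4]
tcp_rot: [-0.071, 0.997, 0.001, -0.002]
ft_force: [-0.5, 0.2, 0.1]
opening: 0.005
```

View pics/c2.png

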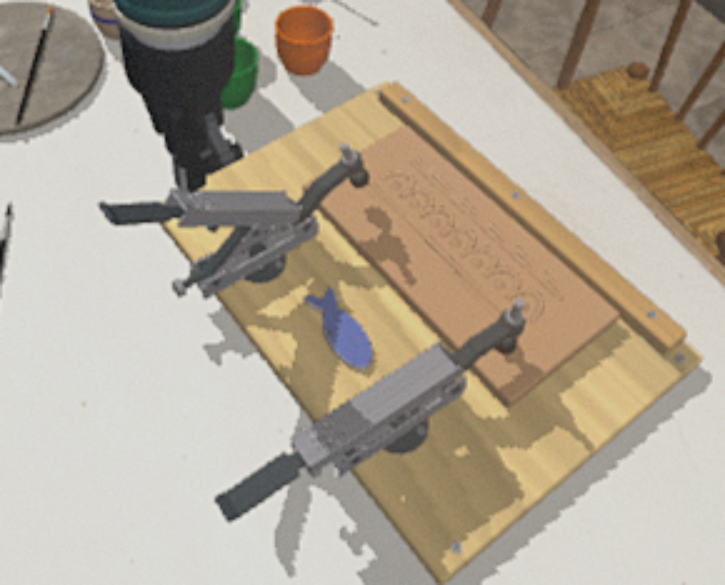

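```bash
python3 - <<'E'
from h import *
im,K,M=cam("scene"); s=status.sense(); T=R.from_quat(s["tcp_rot"]).as_matrix()
tip=s["tcp_pos"]+T@[0,0,173]
c=lambda p:(proj(K,M,p)-[150,150])*2.5
print(tip,c(tip),"grip",c([508,-63,155]),"hend", c([494,-65,163]),"handle frontline",c([580,-52,100]))
print("at handle end mid (172,205)",[onz(K,M,np.array((172,205))/2.5+150,z).round() for z in(155,165)])
print("tab end (102,213)",[onz(K,M,np.array((102,213))/2.5+150,z).round() for z in(180,190,200)])
im2,K2,M2=cam("side"); print("side tip",proj(K2,M2,tip), "grip",proj(K2,M2,[508,-63,155]))
cv2.imwrite("pics/s2.png",cv2.resize(im2[80:230,190:390,::-1],None,fx=4,fy=4))
E
```

```text
[508.16387471 -63.33433939 177.00946479] [191.67023472 180.8698928 ] grip [192.95605653 197.7222999 ] hend [176.99633258 199.44669831] handle frontline [267.36507405 198.76715219]
at handle end mid (172,205) [array([490., -63., 155.]), array([488., -70., 165.])]
tab end (102,213) [array([434., -65., 180.]), array([433., -73., 190.]), array([432., -80., 200.])]
side tip [302.01586607 144.03232697] grip [302.01137903 152.76244802]
```

View pics/s2.png

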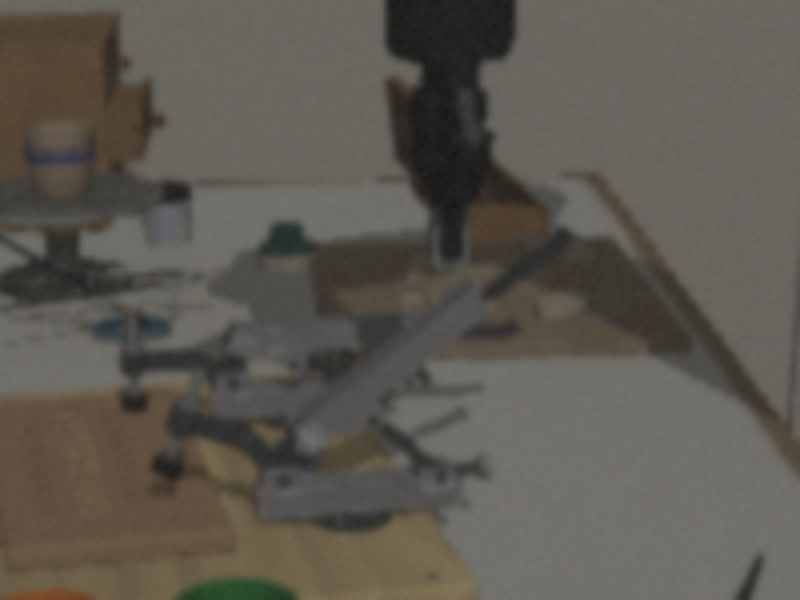

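```bash
python3 -m inch '{"offset":[[0,-0.002,-0.01],[-0.003,-0.002,-0.018],[-0.008,-0.003,-0.026],[-0.011,-0.004,-0.034],[-0.014,-0.004,-0.042],[-0.016,-0.004,-0.05],[-0.018,-0.005,-0.058],[-0.019,-0.005,-0.064],[-0.02,-0.005,-0.07],[-0.02,-0.005,-0.076]],"rot":[[0,0,0],[0,0,0],[0,0,0],[0,0,0],[0,0,0],[0,0,0],[0,0,0],[0,0,0],[0,0,0],[0,0,0]]}'
python3 -m inch '{"offset":[[0,0,-0.003],[0,0,-0.006],[0,0,-0.009],[0,0,-0.012],[0,0,-0.012]],"rot":[[0,0,0],[0,0,0],[0,0,0],[0,0,0],[0,0,0]]}'
```

```text
t: 5.05
tcp_pos: [487.4, -68.3, 272.9]
tcp_rot: [-0.071, 0.997, 0.0, -0.001]
ft_force: [0.1, -0.2, 0.3]
opening: 0.001
t: 5.55
tcp_pos: [488.0, -68.4, 261.7]
tcp_rot: [-0.071, 0.997, -0.0, 0.0]
ft_force: [0.0, 0.2, 4.2]
opening: -0.004
```

```bash
python3 -m inch '{"offset":[[0,0,-0.002],[0,0,-0.004],[0,0,-0.004]],"rot":[[0,0,0],[0,0,0],[0,0,0]]}'
python3 - <<'E'
from h import *
im2,K2,M2=cam("side")
cv2.imwrite("pics/s3.png",cv2.resize(im2[80:230,190:390,::-1],None,fx=4,fy=4))
E
```

```text
t: 5.85
tcp_pos: [487.9, -68.5, 259.3]
tcp_rot: [-0.071, 0.997, -0.0, 0.0]
ft_force: [-6.4, 0.7, 22.6]
opening: 0.0
```

View pics/s3.png

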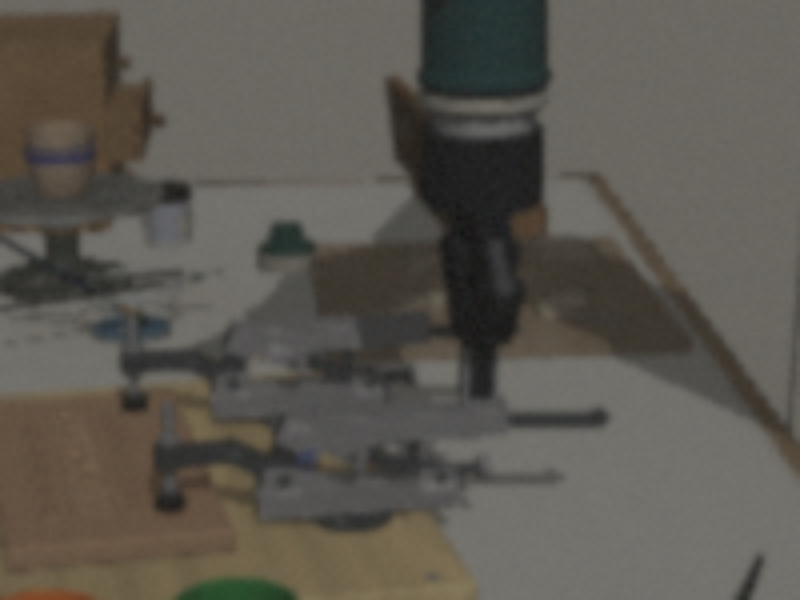

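```bash
python3 -m inch '{"offset":[[0,0,0.03],[0,0,0.065],[-0.007,-0.045,0.065],[-0.014,-0.09,0.065],[-0.022,-0.135,0.065],[-0.03,-0.18,0.06],[-0.032,-0.193,0.04],[-0.032,-0.193,0.025],[-0.032,-0.193,0.025]],"rot":[[0,0,0],[0,0,0],[0,0,0],[0,0,-1],[0,0,-2],[0,0,-2],[0,0,-2],[0,0,-2],[0,0,-2]]}'
python3 - <<'E'
from h import *
ims=[]
im,K,M=cam("scene"); s=status.sense(); tip=s["tcp_pos"]+R.from_quat(s["tcp_rot"]).as_matrix()@[0,0,173]
print(tip,(proj(K,M,tip)-[150,150])*1.4,(proj(K,M,[tip[0],tip[1],88])-[150,150])*1.4)
im2,K2,M2=cam("side")
a=cv2.resize(im[150:384,150:440],None,fx=1.4,fy=1.4); b=cv2.resize(im2[110:230,210:350],None,fx=a.shape[0]/120,fy=a.shape[0]/120)
o=np.hstack([a,b[:a.shape[0]]]); print(o.shape); save(o,"m4.png",1)
E
```

```text
t: 6.8
tcp_pos: [454.8, -261.5, 280.9]
tcp_rot: [-0.053, 0.999, 0.001, -0.001]
ft_force: [-0.2, -0.3, 0.2]
opening: 0.0
[ 455.01905056 -260.9934995   108.9282819 ] [131.96131465 265.12133595] [132.35321268 271.52315325]
(328, 789, 3)
```

View pics/m4.png

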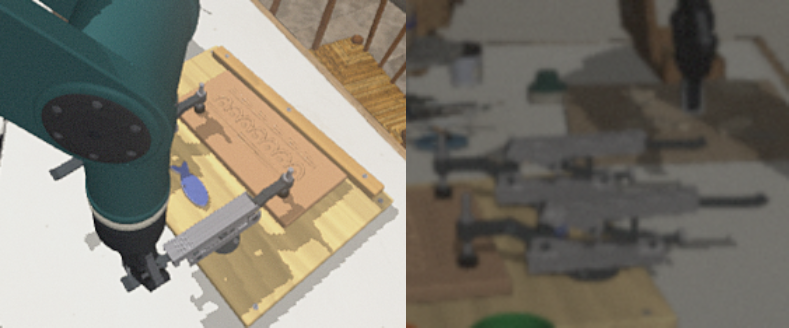

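B stays flat with its foot on the tile, and the tip is above A's tab. Next I press the tab.

```bash
python3 -m inch '{"offset":[[0,0,-0.008],[0,0,-0.014],[0,0,-0.02],[0,0,-0.024],[0,0,-0.028],[0,0,-0.032],[0,0,-0.032]],"rot":[[0,0,0],[0,0,0],[0,0,0],[0,0,0],[0,0,0],[0,0,0],[0,0,0]]}'
python3 -m inch '{"offset":[[0,0,-0.004],[0,0,-0.008],[0,0,-0.011],[0,0,-0.011]],"rot":[[0,0,0],[0,0,0],[0,0,0],[0,0,0]]}'
```

```text
t: 7.6
tcp_pos: [455.7, -261.2, 250.1]
tcp_rot: [-0.053, 0.999, 0.0, -0.0]
ft_force: [0.7, -0.2, 0.3]
opening: 0.002
t: 8.0
tcp_pos: [455.8, -261.3, 239.2]
tcp_rot: [-0.053, 0.999, 0.0, -0.0]
ft_force: [-0.3, 0.1, -0.3]
opening: -0.002
```

```bash
cat > mont.py <<'E'
import sys
from h import *
im,K,M=cam("scene"); s=status.sense(); tip=s["tcp_pos"]+R.from_quat(s["tcp_rot"]).as_matrix()@[0,0,173]
print(tip,s["ft_force"],s["t"])
im2,K2,M2=cam("side")
a=cv2.resize(im[170:384,170:430],None,fx=1.55,fy=1.55); b=cv2.resize(im2[120:220,215:345],None,fx=a.shape[0]/100,fy=a.shape[0]/100)
o=np.hstack([a,b[:a.shape[0]]])[:,:800]; o=np.clip(o*1.2,0,255).astype(np.uint8); save(o,sys.argv[1],1)
E
python3 mont.py m5.png
```

```text
[ 455.76333795 -261.26525581   66.44274066] [0.60861592 0.40142865 0.19577475] 8.05
```

View pics/m5.png

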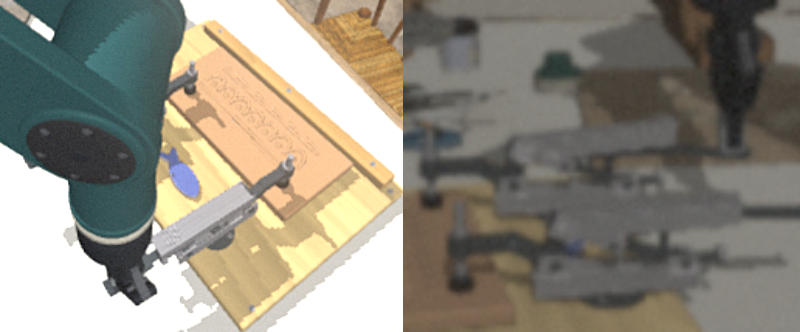

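A's handle has tilted up part-way, so I lift the finger.

```bash
python3 -m inch '{"offset":[[0,0,0.03],[-0.01,0,0.07],[-0.02,0,0.11],[-0.02,0,0.15],[-0.02,0,0.17],[-0.02,0,0.17]],"rot":[[0,0,0],[0,0,0],[0,0,0],[0,0,0],[0,0,0],[0,0,0]]}'
python3 mont.py m6.png
```

```text
t: 8.7
tcp_pos: [436.7, -262.1, 413.3]
tcp_rot: [-0.053, 0.999, -0.003, 0.003]
ft_force: [0.1, -1.1, -0.5]
opening: 0.003
[ 436.73194386 -262.02767592  238.19846488] [-0.62063713  0.08614999 -0.15321316] 8.75
```

View pics/m6.png

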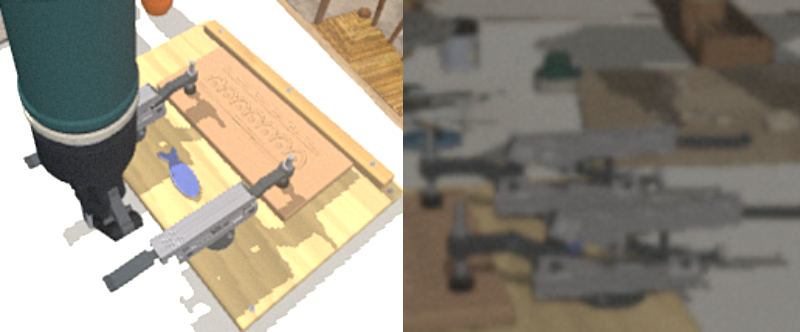

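```bash
python3 -m inch '{"offset":[[0.013,0,-0.03],[0.026,0,-0.07],[0.026,0.001,-0.11],[0.026,0.001,-0.13],[0.026,0.001,-0.142],[0.026,0.001,-0.142]],"rot":[[0,0,0],[0,0,0],[0,0,0],[0,0,0],[0,0,0],[0,0,0]]}'
for i in 1 2 3; do python3 -m inch '{"offset":[[0,0,-0.004],[0,0,-0.008],[0,0,-0.008]],"rot":[[0,0,0],[0,0,0],[0,0,0]]}' | grep -E "pos|force"; done
python3 - <<'E'
from h import *
print(spotter.recognise("side","clamp_a") and 1)
im,K,M=cam("side"); print(im.shape)
for r in spotter.recognise("side","clamp_a"): print(r)
E
```

```text
t: 9.4
tcp_pos: [460.9, -259.6, 265.1]
tcp_rot: [-0.053, 0.999, 0.002, -0.002]
ft_force: [-0.2, 0.1, -0.3]
opening: 0.001
tcp_pos: [462.1, -260.5, 260.1]
ft_force: [-0.1, 0.2, -0.5]
tcp_pos: [461.7, -260.3, 251.3]
ft_force: [0.3, 0.6, -0.2]
tcp_pos: [461.8, -260.3, 243.2]
ft_force: [-0.3, -0.5, 1.2]
1
(384, 512, 3)
{'bbox': [218.4, 156.3, 101.6, 28.0], 'p': 0.95}
{'bbox': [225.9, 180.9, 113.6, 33.1], 'p': 0.75}
```

Contact comes only at a tip height of about 70, so the tab sits lower than I assumed. I press a further 20 mm.

```bash
python3 -m inch '{"offset":[[0,0,-0.004],[0,0,-0.008],[0,0,-0.008]],"rot":[[0,0,0],[0,0,0],[0,0,0]]}' | grep -E "pos|force"
python3 -m inch '{"offset":[[0,0,-0.003],[0,0,-0.006],[0,0,-0.006]],"rot":[[0,0,0],[0,0,0],[0,0,0]]}' | grep -E "pos|force"
python3 -m inch '{"offset":[[0,0,-0.003],[0,0,-0.006],[0,0,-0.006]],"rot":[[0,0,0],[0,0,0],[0,0,0]]}' | grep -E "pos|force"
python3 -m inch '{"offset":[[0,0,-0.002],[0,0,-0.003],[0,0,-0.003]],"rot":[[0,0,0],[0,0,0],[0,0,0]]}' | grep -E "pos|force"
```

```text
tcp_pos: [461.6, -260.2, 235.0]
ft_force: [-0.8, 0.4, 1.1]
tcp_pos: [461.8, -260.3, 229.3]
ft_force: [-0.4, 0.4, 0.6]
tcp_pos: [461.8, -260.3, 223.3]
ft_force: [-0.8, -0.2, 1.6]
tcp_pos: [462.0, -260.4, 220.8]
ft_force: [0.1, 0.0, 4.7]
```

```bash
python3 -m inch '{"offset":[[0,0,0.02],[-0.005,0,0.05],[-0.01,0,0.09],[-0.02,0,0.13],[-0.02,0,0.16],[-0.02,0,0.18],[-0.02,0,0.18]],"rot":[[0,0,0],[0,0,0],[0,0,0],[0,0,0],[0,0,0],[0,0,0],[0,0,0]]}'
python3 mont.py m7.png
```

```text
t: 12.35
tcp_pos: [442.6, -261.0, 403.6]
tcp_rot: [-0.053, 0.999, -0.002, 0.002]
ft_force: [1.2, -0.3, -1.5]
opening: 0.001
[ 442.54826296 -260.91137977  228.73334374] [-0.52024166  0.03041574  0.16441573] 12.4
```

View pics/m7.png

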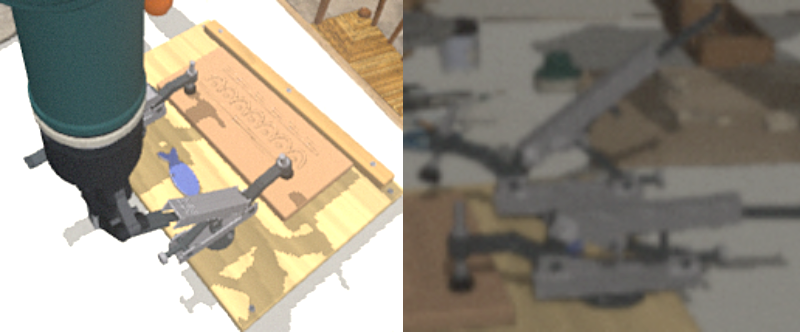

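A is open and B is still locked with its foot on the tile. Now I swing A clockwise, pushing the right side of its handle.

```bash
python3 -m inch '{"offset":[[0.03,-0.03,0],[0.07,-0.04,0],[0.108,-0.042,0],[0.108,-0.042,-0.04],[0.108,-0.042,-0.08],[0.108,-0.042,-0.099],[0.108,-0.042,-0.099]],"rot":[[0,0,0],[0,0,0],[0,0,0],[0,0,0],[0,0,0],[0,0,0],[0,0,0]]}'
python3 -m inch '{"offset":[[0,0.006,0],[0,0.012,0],[-0.001,0.018,0],[-0.001,0.022,0],[-0.002,0.026,0],[-0.003,0.026,0]],"rot":[[0,0,0],[0,0,0],[0,0,0],[0,0,-2],[0,0,-4],[0,0,-4]]}'
```

```text
t: 13.15
tcp_pos: [547.9, -300.9, 296.0]
tcp_rot: [-0.053, 0.999, 0.003, -0.004]
ft_force: [-0.2, 0.2, 0.6]
opening: -0.004
t: 13.75
tcp_pos: [547.5, -276.6, 303.4]
tcp_rot: [-0.019, 1.0, -0.002, 0.002]
ft_force: [1.9, -4.4, -0.4]
opening: 0.002
```

```bash
python3 -m inch '{"offset":[[-0.003,0.007,0],[-0.005,0.012,0],[-0.006,0.018,0],[-0.0065,0.023,0],[-0.007,0.029,0],[-0.0065,0.035,0],[-0.006,0.041,0],[-0.005,0.046,0],[-0.004,0.05,0],[-0.004,0.05,0]],"rot":[[0,0,-6],[0,0,-11],[0,0,-16],[0,0,-21],[0,0,-26],[0,0,-31],[0,0,-36],[0,0,-40],[0,0,-44],[0,0,-44]]}'
python3 - <<'E'
from h import *
for c in("scene","side"):
    cam(c)
    for t in("clamp_a","tile","clamp_a_pad"): print(c,t,[(np.round(r["bbox"]).astype(int).tolist(),round(r["p"],2)) for r in spotter.recognise(c,t)[:4]])
E
```

```text
t: 14.75
tcp_pos: [542.7, -226.4, 302.7]
tcp_rot: [0.357, 0.934, -0.001, 0.001]
ft_force: [-2.0, -3.8, 1.6]
opening: 0.002
scene clamp_a [([240, 252, 137, 80], 0.82), ([184, 227, 81, 50], 0.75), ([211, 194, 220, 190], 0.58)]
scene tile [([309, 207, 89, 105], 0.75), ([211, 198, 218, 186], 0.16)]
scene clamp_a_pad [([187, 226, 75, 50], 0.67)]
side clamp_a [([226, 178, 116, 36], 0.97), ([229, 131, 75, 52], 0.62)]
side tile [([184, 175, 64, 49], 0.68)]
side clamp_a_pad [([172, 174, 138, 68], 0.61), ([234, 159, 6, 8], 0.56), ([252, 130, 51, 48], 0.56)]
```

```bash
python3 -m inch '{"offset":[[-0.01,-0.011,0],[-0.02,-0.022,0],[-0.02,-0.022,0.04],[-0.02,-0.022,0.085],[-0.02,-0.022,0.13],[-0.05,0.01,0.14],[-0.08,0.045,0.14],[-0.1,0.085,0.14],[-0.11,0.13,0.14],[-0.12,0.175,0.14]],"rot":[[0,0,0],[0,0,0],[0,0,0],[0,0,0],[0,0,0],[0,0,0],[0,0,0],[0,0,0],[0,0,0],[0,0,0]]}'
python3 -m inch '{"offset":[[0,0.045,0],[0,0.09,0],[0,0.135,0],[0,0.18,0],[0,0.225,0],[-0.01,0.27,0],[-0.03,0.31,0],[-0.03,0.31,0]],"rot":[[0,0,5],[0,0,10],[0,0,15],[0,0,20],[0,0,25],[0,0,30],[0,0,30],[0,0,30]]}'
python3 mont.py m8.png
python3 - <<'E'
from h import *
im0=cv2.imread("pics/scene0.png");im,K,M=cam("scene"); save(im,"scene9.png")
im9=cv2.imread("pics/scene9.png")
# shift checks: tile & cup patches vs first picture (1.5x px)
for n,(x,y,w,h) in dict(tile_far=(455,300,60,50),relief=(480,340,80,60),tile_corner=(560,400,45,45),cup=(270,200,50,55)).items():
    r=cv2.matchTemplate(im9,im0[y:y+h,x:x+w],cv2.TM_CCOEFF_NORMED); _,v,_,l=cv2.minMaxLoc(r); print(n,(l[0]-x,l[1]-y),round(v,2))
E
```

```text
t: 16.15
tcp_pos: [421.3, -50.7, 441.6]
tcp_rot: [0.358, 0.934, 0.0, 0.0]
ft_force: [0.9, 0.9, -0.6]
opening: -0.001
t: 16.95
tcp_pos: [390.8, 261.7, 441.4]
tcp_rot: [0.101, 0.995, 0.001, -0.001]
ft_force: [-0.1, -0.2, -0.8]
opening: -0.001
[391.50674514 259.92236775 268.34240993] [ 0.24039033 -0.16739689 -0.26705049] 17.0
tile_far (0, 0) 1.0
relief (0, 0) 0.99
tile_corner (0, 0) 0.99
cup (0, 0) 1.0
```

View pics/m8.png

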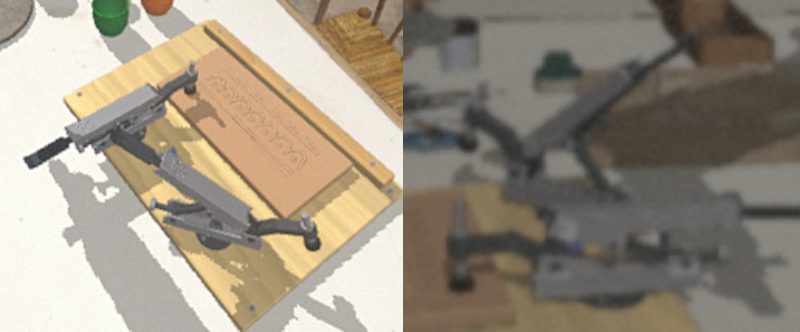

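```bash
python3 - <<'E'
from h import *
im,K,M=cam("scene"); g=lambda x,y,z: onz(K,M,np.array((x,y))/1.55+170,z)[:2]
c=g(290,217,31); e=g(353,170,31); l=g(165,82,31); f=g(312,244,56)
d=(e-c)/np.linalg.norm(e-c); n=np.array([d[1],-d[0]])
print("near corner",c,"far",e,np.linalg.norm(e-c),"foot",f,"beyond end by",(f-c)@n,"along x",(f-c)@d, "stud dist",np.linalg.norm(f-[606,-247]))
ctrl.finish_job()
E
```

```text
near corner [ 698.25556557 -277.89360124] far [ 819.93223299 -259.28362709] 123.0916021983188 foot [ 689.63101585 -324.95962895] beyond end by 45.22107644696189 along x -15.641229724108014 stud dist 114.33219387657066
the job is handed in; nothing more can be done
```

The job is done and handed in at about 17 s of the 42 s allowed. I locked clamp B (left) over centre on the tile, released clamp A (right) so it sprang open, and swung A about 45° clockwise, off the tile's right end.

- **First release attempt failed:** I pressed A's tab too shallowly and it snapped back to locked. A deeper second press opened it. B was already locked and stayed so.
- **Clamp B:** in the last pictures its handle is down and its foot is on the tile. I pressed it onto its stop, with about 23 N at the wrist.
- **Clamp A:** its foot is about 45 mm past the tile's end, measured to the foot's centre, so the 10 mm radius foot is well clear. It lies 114 mm from the stud, as expected.
- **Tile and cup:** patches of both matched the first picture with zero pixel shift.
- **Measurement disagreement:** the tile's short side came out at 123 mm instead of 140 mm, from rough corner picks, so the 45 mm clearance is good to 1–2 cm.
- **Not checked:** nothing was looked at after hand-in. The arm was parked clear of everything.

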